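# Shut the matches away under a clip cap

## Task

Put the match box away dry: lay it flat inside the open white canister, then close the canister with its clip cap. Pinch the cap's two tabs together, set the cap fully down on the rim and let the tabs spring out again so that both latches catch under the rim. Leave the canister standing upright about where it is, and leave the mug, the timer and the coffee scoop alone.

Things in the scene. Friction and masses are not known exactly. Their poses are not given: they have to be found in the camera images.
- match_box_center (a point): centre of a small red-topped match box, 38 x 58 x 16 mm (its own x, y, z), closed, about 30 g, lying flat on the worktop. The point is half-way up, 8 mm above its underside.
- canister: low round white ceramic canister, open, 116 mm across, 58 mm high, about 0.9 kg, loose on the worktop. Origin: centre of its underside, z up. Inner floor 5 mm above the origin, inside 106 mm wide. A rim ring 6 mm thick (52 to 58 mm above the origin) reaches inwards and leaves a round mouth 88 mm wide. Its yaw does not matter.
- cap_center (a point): clip cap, right way up on the worktop, 0.13 kg. Point on its axis half-way up the two upright steel tabs on top, 13 mm above the disc's top, 38 mm above the cap's foot. z up; y = the line through the tabs. Each tab 24 mm wide (x), 6 thick, 26 tall; outer faces 60 mm apart at rest, 44 fully pinched. Cap seated on the rim: this point is 76 mm above the canister's origin; any yaw will do.
- cap_seat (a point): centre of the underside of the cap's brown wooden disc (106 mm across, 5 mm thick), the face that rests on the rim. Below it a grey plug, 20 mm deep, 82 mm across, its foot tapered to 74 mm; the cap stands on this plug. 18 mm below the tabs' point, same axes.
- tab_a (a joint): inward travel of the tab on the cap's +y side: 0 sprung out, 0.008 m fully pinched; spring 1.5 N at rest, 5.5 N pinched. It carries a flat steel latch, 5 mm thick, top 7.5 mm below the disc's underside, that stands 8 mm out of the plug at rest (98 mm over both) and is flush when pinched. Its edges are square: unpinched it cannot pass the 88 mm mouth, pushing does not snap it in.
- tab_b (a joint): the same for the tab on the cap's -y side.
- glazed_mug: yellow-brown stoneware mug with a handle, 120 x 87 x 72 mm, a bystander; origin under its middle.
- kitchen_timer: round black and white kitchen timer, 63 mm across, 54 mm high, a bystander; origin under its middle.
- coffee_scoop: small brass-coloured coffee scoop with a short handle, 42 x 82 x 25 mm, a bystander; origin under its middle.

How it is judged:
By the outcome, as a careful person would: the job done as asked, in the order asked, and still so for the second after the job is handed in, with the robot touching nothing.
It also fails if it takes over 51 s, if anything falls off the work surface, if the arm or the gripper's body presses on something with over 40 N, if the wrist force passes 120 N, or if a joint passes its speed limit or range.

## Robot

A 6-joint arm with a two-finger parallel gripper is mounted at the origin on a cart in front of the work surface, level with it; the furniture and walls round the work are solid. World frame = base frame: x ahead of the robot, y to its left, z up, the work surface at z = 0. Lengths are in m, angles in degrees, forces in N, time in s.
With the tool pointing down it reaches from about 0.4 to 0.825 m from the base axis. Payload 7 kg.
Tool frame: the origin (TCP) lies at the very end of the fingers, on their centre line; the grasp point (between the pads) lies 19 mm behind it (r.grasp_offset is the z of the grasp point in the tool frame, in m); z points along the fingers, y is the direction in which the jaws open and shut (so a half turn about z gives the same grasp; the last joint's range is limited). The gripper opens to 88 mm and grips with 3 to 60 N. Pads are 19 mm wide; open, the fingers measure 130 mm over their backs; the gripper's body (78 mm by 193 mm) begins 47 mm behind the grasp point.
Start: joints at [92.481, 20.546, 0.682, 0, -70.136, -16.507], TCP at [0.164, 0.655, 0.227] pointing down, gripper open.
Joint ranges: [-176.03, 176.03], [-82.01, 121.73], [-58.28, 71.71], [-173.87, 95.51], [-174.79, -0.11], [-173.66, 173.66]. Speed limits (degrees/s): [136.94, 136.94, 172.46, 180, 180, 180].

## Interface

Orientations are given as [roll, pitch, yaw] about the fixed x, y, z axes, in that order (R = Rz(yaw) Ry(pitch) Rx(roll)).
In Python, from plant import r, capture, calibration, order gives the robot as it stands.
- The arm moves only by the tool servo_tool, never from a script. Its arguments are lists of equal length, an entry for each row: "grip": the closure, from -1 (fully open) to 1 (shut), so that 0 is half open; "translation": the shift along the tool's x, y, z in m, a list of three; "turn": the turn about the tool's z in rad. A call has 1 to 10 rows; each row is the pose to reach, as a shift and turn from the pose commanded when the call began, along the tool's axes at that moment; what a row does not reach only later rows make up. A row lasts 1/12 s, in which the tool goes at most 41.7 mm and 7.16 degrees, less where a joint would pass 70% of its speed; a pose out of reach is approached as far as the arm can. A call with a gripper value outside its range is refused whole. The fingers move at their own pace and stop on an object; "newtons" is the grip in N (left out, the last holds). Time passes only in rows, so rows that repeat a pose let the fingers close. It gives the time, the measured TCP pose, the force and the opening at its end, in the units of the state.
- r.get_state(): the state, without advancing time (a new reading comes with each control period).
- capture(name): name is "scene" or "top" or "wrist"; returns (picture, depth): 384x512x3 uint8, blue, green, red; 384x512 float32, m along the optical axis (not along the pixel's ray), 0 where there is no reading.
- calibration(name): a dict with "fx", "fy", "cx", "cy" (pixels), "view" (4x4, takes a point from world to camera coordinates). Camera axes: x right, y up, looking along -z (the intrinsics and any distortion apply to the point x, -y, -z); pixel columns grow to the right and rows downward; lengths in m; the calibration is good to about 2 mm. The wrist camera is an equidistant fisheye: a pixel r from the principal point sees the ray r / f radians off the axis. A picture is of the moment at which its call begins: read the wrist's pose just before it. calibration takes no time and is no camera call; for the wrist camera it gives the pose at the moment of the call.
- order.close_job(): hands the job in, once; it reports no verdict.
The state is a dict: "time_s": time; "joints": joint angles; "qd": joint speeds; "joint_torque": joint torques, N m; "tcp_pos": TCP position; "eef_rot": TCP orientation; "contact_force": force on the tool from outside, world axes, zero at the start; "moment": the same for the moment, N m; "gripper_width": finger opening in m.
Only numpy, scipy, OpenCV 4.12 (cv2) and the standard library are available. Lean on these libraries where they do the work, as an engineer would, in place of code of your own. Each camera call takes 0.05 s, during which the arm holds its last target.

## Working session

There is one attempt and no reset: what is moved stays moved. The work goes in short steps, Python scripts to look and compute and a tool call to move; the robot and the scene stay as the last step left them, time stands still between calls to the robot, and variables do not carry over. Pictures are saved under pics/ and viewed, and the job is handed in when it is done.

Besides the shell and the picture viewer there is one more tool, called after "Emit:" in YAML: its name, and indented under it one key for each argument. servo_tool: Moves the arm, as the interface text tells. Its arguments: {"type":"object","properties":{"grip":{"type":"array","items":{"type":"number"}},"translation":{"type":"array","items":{"type":"array","items":{"type":"number"}}},"turn":{"type":"array","items":{"type":"number"}},"newtons":{"type":"number"}},"required":["grip","translation","turn"]}

```bash
ls; mkdir -p pics; python3 - <<'E'
from plant import r,capture,calibration
import cv2,numpy as np
print(r.get_state(), r.grasp_offset)
for n in ("scene","top","wrist"):
    c=calibration(n); print(n,c)
    p,d=capture(n); cv2.imwrite(f"pics/{n}0.png",p); np.savez(f"pics/{n}0.npz",p=p,d=d,view=c["view"])
E
```

```text
pics
{'time_s': 0.0, 'joints': array([ 9.24811831e+01,  2.05933075e+01,  6.31213711e-01, -2.01487830e-02,
       -7.01350291e+01, -1.65070206e+01]), 'qd': array([-0.01359117,  0.03208599, -0.06897016, -0.084493  , -0.03574091,
       -0.02305475]), 'joint_torque': array([ 3.23603099e-04, -5.82720530e+01,  2.93052185e+01,  6.99720025e+00,
        7.01768513e-03, -1.64316734e-04]), 'tcp_pos': array([0.16349945, 0.6543762 , 0.22558202]), 'eef_rot': array([ 1.79901498e+02, -9.43844626e-03, -1.40326921e+01]), 'contact_force': array([-0.83952104,  0.17195017, -0.15993212]), 'moment': array([-0.02621359, -0.00579981,  0.00213533]), 'gripper_width': 0.0875957394935356} -0.0188
scene {'fx': 474.50659569056495, 'fy': 474.50659569056495, 'cx': 257.85791862038917, 'cy': 200.17451691826096, 'view': array([[ 0.66165495, -0.74976299,  0.00825694, -0.3398464 ],
       [ 0.49564503,  0.44560952,  0.7454986 , -0.37749132],
       [-0.56262663, -0.48917033,  0.66645604, -0.77782841],
       [ 0.        ,  0.        ,  0.        ,  1.        ]])}
top {'fx': 377.9209298442401, 'fy': 377.9209298442401, 'cx': 250.93877460589218, 'cy': 189.61834003519348, 'view': array([[ 0.01769563, -0.99983476,  0.00416168,  0.07991491],
       [ 0.99828315,  0.01790031,  0.05577042, -0.61747826],
       [-0.0558357 ,  0.00316764,  0.99843495, -0.87822719],
       [ 0.        ,  0.        ,  0.        ,  1.        ]])}
wrist {'fx': 297.3186396354542, 'fy': 297.3186396354542, 'cx': 253.00749154358877, 'cy': 197.6491191898044, 'view': array([[-0.24332239, -0.96994434,  0.00147999,  0.67410895],
       [ 0.92848411, -0.2333624 , -0.28889313,  0.03785787],
       [ 0.28055563, -0.06892002,  0.95736021, -0.3916297 ],
       [ 0.        ,  0.        ,  0.        ,  1.        ]])}
```

View pics/scene0.png

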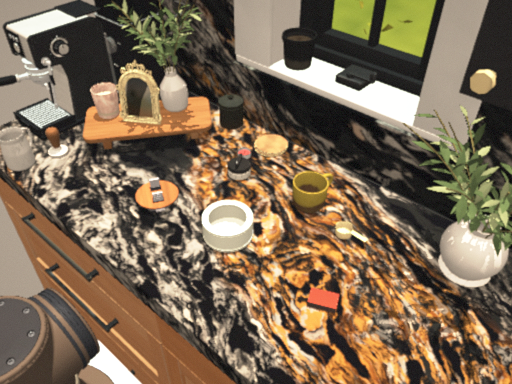

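View pics/top0.png

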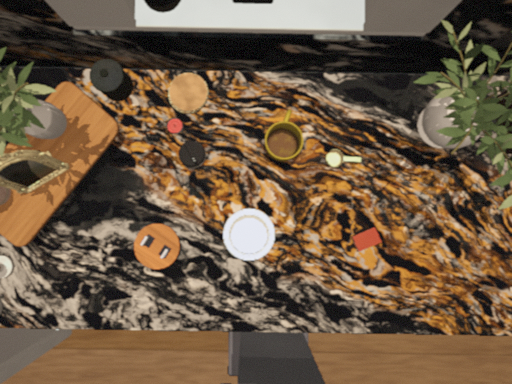

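View pics/wrist0.png

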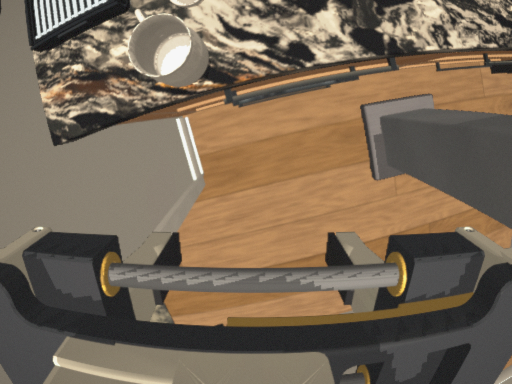

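The scene view shows the match box at (323,298), the canister at (228,226) and the cap at (157,194). The top view has them at (367,239), (249,234) and (157,246). The bystanders lie further back. Next I'll measure the three things.

```bash
cat > h.py <<'E'
import cv2,numpy as np
from plant import r,capture,calibration
def cam(c,uv):
    uv=np.atleast_2d(np.asarray(uv,float)); V=c["view"]
    x=(uv[:,0]-c["cx"])/c["fx"]; y=(uv[:,1]-c["cy"])/c["fy"]
    if c.get("fish"):
        t=np.hypot(x,y); s=np.sin(t)/np.maximum(t,1e-9)
        d=np.c_[x*s,-y*s,-np.cos(t)]
    else: d=np.c_[x,-y,-np.ones(len(x))]
    R=V[:3,:3]; o=-R.T@V[:3,3]
    return o,d@R
def plane(c,uv,z):
    o,d=cam(c,uv); return o+d*((z-o[2])/d[:,2])[:,None]
def dep(c,uv,z):   # depth along axis
    o,d=cam(c,uv)
    if c.get("fish"):
        R=c["view"][:3,:3]; k=-(d@R.T)[:,2]; d=d/k[:,None]
    return o+d*np.asarray(z)[:,None]
def tri(rays):
    A=np.zeros((3,3));b=np.zeros(3)
    for o,d in rays:
        d=d/np.linalg.norm(d);P=np.eye(3)-np.outer(d,d);A+=P;b+=P@o
    x=np.linalg.solve(A,b)
    res=[np.linalg.norm((np.eye(3)-np.outer(d,d)/(d@d))@(x-o)) for o,d in rays]
    return x,res
def C(n):
    c=dict(calibration(n)); c["fish"]=(n=="wrist"); return c
E
python3 - <<'E'
from h import *
D={n:np.load(f"pics/{n}0.npz") for n in("scene","top")}
cs={n:C(n) for n in D}
def red(n,box):
    p=D[n]["p"].astype(int);m=(p[...,2]>130)&(p[...,1]<70)&(p[...,0]<70)
    k=np.zeros_like(m);u0,v0,u1,v1=box;k[v0:v1,u0:u1]=1;m=(m&k).astype(np.uint8)
    cn=max(cv2.findContours(m,0,2)[0],key=cv2.contourArea);return m,cn
for n,b in(("top",(340,215,395,265)),("scene",(295,275,350,320))):
    m,cn=red(n,b); v,u=np.nonzero(m)
    P=dep(cs[n],np.c_[u,v],D[n]["d"][v,u]); print(n,"red",m.sum(),(u.mean(),v.mean()),np.median(P,0),cv2.minAreaRect(cn))
    for z in (.016,):
        q=plane(cs[n],cn[:,0]+0.0,z); rr=cv2.minAreaRect((q[:,:2]*1000).astype(np.float32));print(" rect mm",rr)
# depth height maps
for n in D:
    d=D[n]["d"];v,u=np.mgrid[:384,:512];P=dep(cs[n],np.c_[u.ravel(),v.ravel()],d.ravel()).reshape(384,512,3)
    np.save(f"pics/P_{n}.npy",P)
    for nm,b in(("top",(210,195,290,275)),("top",(125,215,190,280))) if n=="top" else ():
        u0,v0,u1,v1=b;z=P[v0:v1,u0:u1,2];print(nm,b,np.percentile(z,[1,10,50,90,99]))
p=D["top"]["p"]
cv2.imwrite("pics/topcap.png",cv2.resize(p[205:285,120:300],None,fx=4,fy=4,interpolation=cv2.INTER_CUBIC))
p=D["scene"]["p"]
cv2.imwrite("pics/scenecap.png",cv2.resize(p[160:260,120:270],None,fx=5,fy=5,interpolation=cv2.INTER_CUBIC))
E
```

```text
top red 14 (np.float64(374.5), np.float64(234.57142857142858)) [ 0.51566817 -0.21124584  0.00101787] ((375.5, 244.5), (1.4142135381698608, 0.0), 135.0)
 rect mm ((491.79833984375, -204.80914306640625), (3.35337495803833, 0.0), 135.25845336914062)
scene red 7 (np.float64(333.57142857142856), np.float64(295.42857142857144)) [ 5.41853189e-01 -1.97622779e-01  5.92271157e-05] ((337.0, 305.0), (0.0, 0.0), 0.0)
 rect mm ((508.51611328125, -215.22203063964844), (0.0, 0.0), 0.0)
top (210, 195, 290, 275) [-0.00285038 -0.00115518  0.00154684  0.05779554  0.06136293]
top (125, 215, 190, 280) [-0.00274004 -0.0009684   0.00203563  0.02683632  0.05140317]
```

View pics/topcap.png

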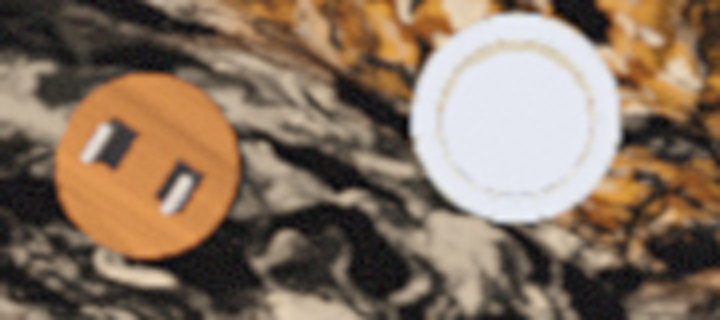

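View pics/scenecap.png

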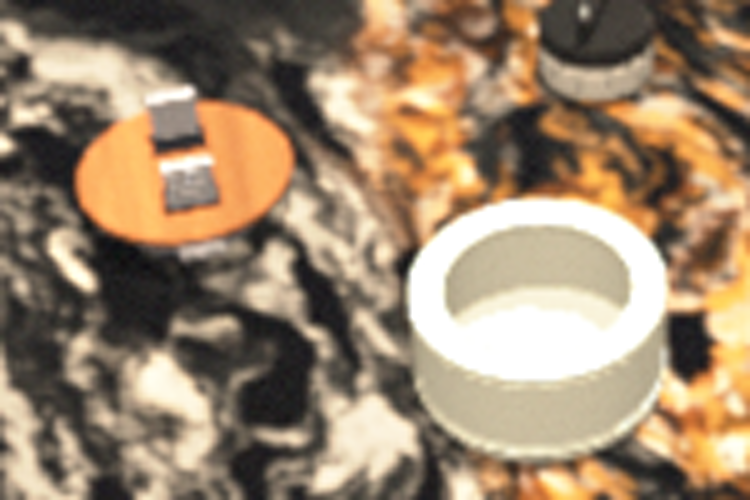

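The crops show the cap's two tabs (bright tops) near top-view (144.5,241) and (164.5,252), and the disc near (157,246). The canister's mouth is empty and its rim is centred near (249,234). The red mask was too strict, so I'll redo it in HSV.

```bash
python3 - <<'E'
from h import *
D={n:np.load(f"pics/{n}0.npz") for n in("scene","top")};cs={n:C(n) for n in D}
P={n:np.load(f"pics/P_{n}.npy") for n in D}
def mask(n,b,f):
    hsv=cv2.cvtColor(D[n]["p"],cv2.COLOR_BGR2HSV).astype(int);m=f(hsv[...,0],hsv[...,1],hsv[...,2])
    k=np.zeros(m.shape,bool);u0,v0,u1,v1=b;k[v0:v1,u0:u1]=1;m=(m&k).astype(np.uint8)
    l,lab,st,ce=cv2.connectedComponentsWithStats(m); 
    i=1+np.argmax(st[1:,4]); return (lab==i).astype(np.uint8)
def cnt(m): return max(cv2.findContours(m,0,1)[0],key=cv2.contourArea)[:,0]
rb={}
for n,b in(("top",(340,215,395,265)),("scene",(295,275,350,320))):
    m=mask(n,b,lambda h,s,v:((h<6)|(h>174))&(s>150)&(v>110)); v,u=np.nonzero(m)
    p=P[n][v,u];print(n,m.sum(),u.mean(),v.mean(),"med",np.median(p,0))
    q=plane(cs[n],cnt(m),.016); print(cv2.minAreaRect((q[:,:2]*1000).astype(np.float32)))
    o,d=cam(cs[n],(u.mean(),v.mean())); rb[n]=(o,d[0])
    if n=="scene": cv2.imwrite("pics/redm.png",m*255)
print("tri red",tri(list(rb.values())))
# canister
q=[];
for n,b in(("top",(205,190,295,280)),("scene",(190,190,270,260))):
    m=(P[n][...,2]>.054)&(P[n][...,2]<.066); k=np.zeros(m.shape,bool);u0,v0,u1,v1=b;k[v0:v1,u0:u1]=1;m=(m&k).astype(np.uint8)
    c=cnt(m);e=cv2.fitEllipse(c);w=plane(cs[n],c,.058);ce,rad=cv2.minEnclosingCircle((w[:,:2]*1000).astype(np.float32))
    A=np.c_[2*w[:,:2],np.ones(len(w))];s=np.linalg.lstsq(A,(w[:,:2]**2).sum(1),rcond=None)[0]
    print("rim",n,m.sum(),e,"encl",ce,rad,"fit",s[:2],np.sqrt(s[2]+s[:2]@s[:2]),"zmed",np.median(P[n][...,2][m>0]))
    w=plane(cs[n],np.array([e[0]]),.058);print(w)
# disc
rb={}
for n,b in(("top",(125,215,190,280)),("scene",(130,170,185,215))):
    m=mask(n,b,lambda h,s,v:(h>4)&(h<18)&(s>110)&(v>110)); c=cv2.convexHull(cnt(m))[:,0];e=cv2.fitEllipse(c)
    v,u=np.nonzero(m)
    o,d=cam(cs[n],e[0]);rb[n]=(o,d[0]);w=plane(cs[n],c,.025)
    A=np.c_[2*w[:,:2],np.ones(len(w))];s=np.linalg.lstsq(A,(w[:,:2]**2).sum(1),rcond=None)[0]
    print("disc",n,m.sum(),e,"fit",s[:2],np.sqrt(s[2]+s[:2]@s[:2]),"zmed",np.median(P[n][v,u][:,2]))
print("tri disc",tri(list(rb.values())))
# tabs by brightness inside disc
tp={}
for n,b in(("top",(135,225,175,265)),("scene",(145,174,168,205))):
    hsv=cv2.cvtColor(D[n]["p"],cv2.COLOR_BGR2HSV).astype(int);m=(hsv[...,1]<70)&(hsv[...,2]>170)
    k=np.zeros(m.shape,bool);u0,v0,u1,v1=b;k[v0:v1,u0:u1]=1;m=(m&k).astype(np.uint8)
    l,lab,st,ce=cv2.connectedComponentsWithStats(m)
    print(n,[(st[i,4],ce[i],plane(cs[n],ce[i],.051)[0]) for i in range(1,l) if st[i,4]>5])
n="top";m=(P[n][...,2]>.04);m[:215]=0;m[280:]=0;m[:,:125]=0;m[:,190:]=0
l,lab,st,ce=cv2.connectedComponentsWithStats(m.astype(np.uint8))
for i in range(1,l):
    if st[i,4]>4:print("tab depth",st[i,4],ce[i],np.median(P[n][lab==i],0))
E
```

```text
top 32 373.46875 233.1875 med [ 0.51884709 -0.2017342   0.01548528]
((519.6170043945312, -199.9777069091797), (39.625267028808594, 16.013736724853516), 68.36299133300781)
scene 48 332.9583333333333 293.7708333333333 med [ 0.52702248 -0.19232059  0.01552642]
((524.4193115234375, -192.3016357421875), (13.601431846618652, 28.657861709594727), 26.11002540588379)
tri red (array([ 0.51884221, -0.19680784,  0.02605635]), [np.float64(0.00010070289055253746), np.float64(0.000100702890552554)])
rim top 906 ((248.1600799560547, 233.99490356445312), (50.734195709228516, 50.919334411621094), 6.152287006378174) encl (513.9686889648438, 95.56254577636719) 58.10004806518555 fit [0.51397214 0.0954915 ] 0.05691562976514741 zmed 0.0585939641052412
[[0.51375911 0.09550351 0.058     ]]
rim scene 703 ((226.52699279785156, 218.322021484375), (35.55799865722656, 50.68968200683594), 86.53963470458984) encl (511.6187744140625, 92.7908935546875) 59.618473052978516 fit [0.51136586 0.09290803] 0.057506046809474604 zmed 0.0577938296432835
[[0.50961557 0.09137821 0.058     ]]
disc top 1514 ((156.32835388183594, 24
[... 308 characters left out ...]
8897 zmed 0.024571468322241774
tri disc (array([0.48048909, 0.30900835, 0.02282805]), [np.float64(0.0002354326581334355), np.float64(0.00023543265813339074)])
top [(np.int32(32), array([143.46875, 240.375  ]), array([0.49486367, 0.33176027, 0.051     ])), (np.int32(32), array([163.5625, 253.3125]), array([0.46665229, 0.28552259, 0.051     ]))]
scene [(np.int32(86), array([150.02325581, 177.89534884]), array([0.4912113 , 0.34049049, 0.051     ])), (np.int32(41), array([156.80487805, 193.12195122]), array([0.46511186, 0.28262497, 0.051     ]))]
tab depth 39 [143.48717949 240.38461538] [0.49494355 0.33196719 0.05051452]
tab depth 37 [163.75675676 252.97297297] [0.46747532 0.28472487 0.05117226]
```

The cap and rim agree with the text: tab heights 51 mm, tab spacing 54 mm, rim height 58 mm. The box mask is still too small, so I'll look at a crop.

```bash
python3 - <<'E'
from h import *
D={n:np.load(f"pics/{n}0.npz") for n in("scene","top")};cs={n:C(n) for n in D}
P={n:np.load(f"pics/P_{n}.npy") for n in D}
a=cv2.resize(D["top"]["p"][215:265,340:395],None,fx=7,fy=7,interpolation=cv2.INTER_NEAREST)
b=cv2.resize(D["scene"]["p"][275:325,295:350],None,fx=7,fy=7,interpolation=cv2.INTER_NEAREST)
cv2.imwrite("pics/box.png",np.hstack([a,b]))
rb=[]
for n,b in(("top",(340,215,395,265)),("scene",(295,275,350,320))):
    L=D[n]["p"].astype(int);hsv=cv2.cvtColor(D[n]["p"],cv2.COLOR_BGR2HSV).astype(int);h=hsv[...,0]
    m=((h<8)|(h>172))&(hsv[...,1]>120)&(hsv[...,2]>90)&(P[n][...,2]>.010)
    k=np.zeros(m.shape,bool);u0,v0,u1,v1=b;k[v0:v1,u0:u1]=1
    if n=="top":print(hsv[236:242,362:372])
    for nm,mm in(("col",m&k),("hgt",(P[n][...,2]>.012)&(P[n][...,2]<.02)&k)):
        mm=mm.astype(np.uint8)
        c=max(cv2.findContours(mm,0,1)[0],key=cv2.contourArea)[:,0];q=plane(cs[n],c,.016)
        M=cv2.moments(c); ce=(M['m10']/M['m00'],M['m01']/M['m00'])
        print(n,nm,mm.sum(),ce,plane(cs[n],ce,.016)[0],cv2.minAreaRect((q[:,:2]*1000).astype(np.float32)),np.median(P[n][...,2][mm>0]))
        if nm=="hgt": o,d=cam(cs[n],ce);rb.append((o,d[0]))
print(tri(rb))
E
```

```text
[[[  6 167 200]
  [  6 173 199]
  [  6 175 198]
  [  6 171 197]
  [  6 176 196]
  [  6 176 196]
  [  6 173 197]
  [  6 171 198]
  [  6 178 195]
  [  6 179 195]]

 [[  6 170 199]
  [  6 172 200]
  [  5 172 197]
  [  6 173 197]
  [  6 177 196]
  [  6 178 195]
  [  6 174 196]
  [  6 175 195]
  [  6 177 194]
  [  7 178 195]]

 [[  7 178 198]
  [  6 180 197]
  [  6 170 198]
  [  6 175 195]
  [  6 179 195]
  [  6 169 198]
  [  6 175 195]
  [  6 177 196]
  [  6 172 197]
  [  6 174 196]]

 [[  7 176 196]
  [  6 173 197]
  [  6 170 199]
  [  7 178 196]
  [  6 172 197]
  [  6 177 196]
  [  6 171 197]
  [  6 176 196]
  [  7 177 197]
  [  6 171 197]]

 [[  7 171 198]
  [  6 175 197]
  [  6 172 197]
  [  5 172 197]
  [  7 175 197]
  [  6 173 198]
  [  6 172 197]
  [  6 173 197]
  [  6 173 197]
  [  6 170 197]]

 [[  7 180 196]
  [  7 178 196]
  [  6 174 195]
  [  6 175 195]
  [  6 170 196]
  [  6 173 196]
  [  6 178 196]
  [  6 175 198]
  [  6 173 197]
  [  6 172 197]]]
top col 403 (366.100045475216, 238.4920418371987) [ 0.50548937 -0.18262887  0.016     ] ((505.17529296875, -182.46621704101562), (38.92496871948242, 58.12189483642578), 23.937597274780273) 0.016980030223078035
top hgt 395 (366.06241519674353, 238.74807779285388) [ 0.50488749 -0.18254046  0.016     ] ((505.1088562011719, -182.30587768554688), (38.88954162597656, 58.50402069091797), 23.873891830444336) 0.016925701599440957
scene col 453 (322.89159561510354, 298.2318311002842) [ 0.50318922 -0.18452618  0.016     ] ((503.1265869140625, -183.7933349609375), (39.04767608642578, 57.97754669189453), 24.06145668029785) 0.016628272142538814
scene hgt 476 (322.70404624277455, 298.57687861271677) [ 0.50224079 -0.18474069  0.016     ] ((501.5281677246094, -184.50704956054688), (42.5488166809082, 57.97754669189453), 24.06145668029785) 0.016500728783770235
(array([ 0.5046075 , -0.18354986,  0.01255395]), [np.float64(6.924976520339796e-05), np.float64(6.924976520332448e-05)])
```

View pics/box.png

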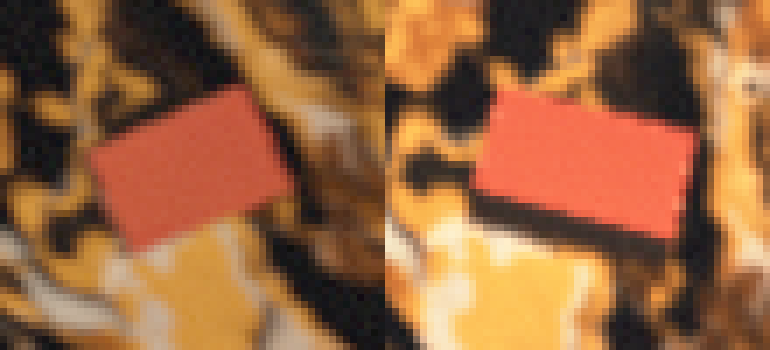

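Measured:
- **Box:** (0.504, −0.183), short side along 24°.
- **Canister:** (0.513, 0.094).
- **Cap:** (0.481, 0.3085), tab line along 59°.

I'll write a helper that converts world goals into tool shifts.

```bash
cat > go.py <<'E'
import sys; from h import *
def st():
    s=r.get_state(); print("t",round(s["time_s"],2),"tcp",np.round(s["tcp_pos"],4),"rot",np.round(s["eef_rot"],2),"j",np.round(s["joints"],1),"F",np.round(s["contact_force"],1),"w",round(s["gripper_width"],4)); return s
def go(*pts, psi=None):
    "pts world xyz TCP -> tool shifts from measured pose"
    s=st(); R=cv2.Rodrigues(np.zeros(3))[0]
    a=np.radians(s["eef_rot"][2]); R=np.array([[np.cos(a),np.sin(a),0],[np.sin(a),-np.cos(a),0],[0,0,-1]])
    pr=s["tcp_pos"]
    for p in pts:
        d=R.T@(np.array(p)-s["tcp_pos"]); n=np.linalg.norm(np.array(p)-pr)/.0417; pr=np.array(p); print(np.round(d,4),"rows",round(n,1))
    if psi is not None: print("turn",round(np.radians(s["eef_rot"][2]-psi),4))
E
python3 -c "
from go import *
go((.36,.37,.226),(.45,.05,.226),(.504,-.183,.1),psi=-66)"
```

```text
t 0.15 tcp [0.1635 0.6545 0.2258] rot [ 1.7993e+02 -1.0000e-02 -1.4030e+01] j [ 92.5  20.6   0.6  -0.  -70.1 -16.5] F [0.5 0.1 0.7] w 0.0877
[ 2.596e-01  2.284e-01 -2.000e-04] rows 8.3
[ 4.245e-01  5.170e-01 -2.000e-04] rows 8.0
[0.5334 0.73   0.1258] rows 6.5
turn 0.907
```

Emit:
servo_tool:
  grip: [-1,-1,-1,-1,-1,-1,-1,-1,-1,-1]
  translation:
    - [0.026,0.023,0]
    - [0.052,0.046,0]
    - [0.078,0.069,0]
    - [0.104,0.092,0]
    - [0.13,0.115,0]
    - [0.156,0.138,0]
    - [0.182,0.161,0]
    - [0.208,0.184,0]
    - [0.234,0.207,0]
    - [0.26,0.23,0]
  turn: [0.09,0.18,0.27,0.36,0.45,0.54,0.63,0.72,0.81,0.9]

```text
time_s: 0.98
tcp_pos: [0.3606, 0.3671, 0.2266]
eef_rot: [-180.0, 0.0, -65.8]
contact_force: [-0.3, 0.1, -0.1]
gripper_width: 0.0876
```

```bash
python3 -c "
from go import *
go((.45,.05,.226),(.504,-.183,.1),(.504,-.183,.006),psi=-66)"
```

```text
t 0.98 tcp [0.3606 0.3671 0.2266] rot [-1.800e+02  1.000e-02 -6.583e+01] j [ 67.4   5.3 -19.3  -0.  -65.4 -43.2] F [-0.3  0.1 -0.1] w 0.0876
[0.3259 0.0483 0.0006] rows 7.9
[0.5606 0.0944 0.1266] rows 6.5
[0.5606 0.0944 0.2206] rows 2.3
turn 0.0029
```

Emit:
servo_tool:
  grip: [-1,-1,-1,-1,-1,-1,-1,-1,-1,-1]
  translation:
    - [0.04,0.006,0]
    - [0.08,0.012,0]
    - [0.12,0.018,0]
    - [0.16,0.024,0]
    - [0.2,0.03,0]
    - [0.24,0.036,0]
    - [0.28,0.042,0]
    - [0.32,0.048,0]
    - [0.36,0.056,0]
    - [0.4,0.064,0.01]
  turn: [0,0,0,0,0,0,0,0,0,0]

```text
time_s: 1.82
tcp_pos: [0.4681, -0.0235, 0.2183]
eef_rot: [-179.8, -0.0, -65.6]
contact_force: [2.2, 0.5, 0.2]
gripper_width: 0.0876
```

```bash
python3 -c "
from go import *
s=go((.504,-.183,.13),psi=-66)
p,d=capture('wrist');cv2.imwrite('pics/w1.png',p)"
```

```text
t 1.82 tcp [ 0.4681 -0.0235  0.2183] rot [-1.798e+02 -5.000e-02 -6.556e+01] j [ 21.3   0.9 -25.2   0.  -63.7   3.1] F [2.2 0.5 0.2] w 0.0876
[0.16   0.0333 0.0883] rows 4.5
turn 0.0078
```

View pics/w1.png

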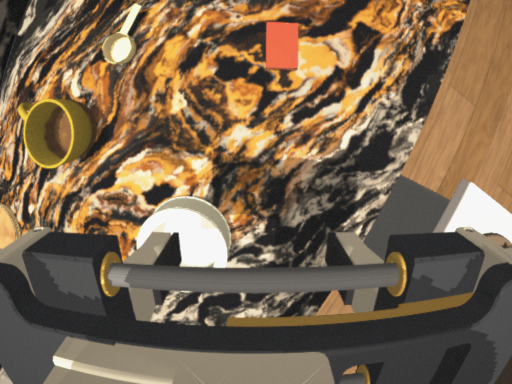

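The wrist view shows the box at (282,46), squared up with the jaw axis. I'll use this as a check on the box position and move on above it.

Emit:
servo_tool:
  grip: [-1,-1,-1,-1,-1,-1]
  translation:
    - [0.04,0.008,0.01]
    - [0.08,0.016,0.03]
    - [0.12,0.025,0.05]
    - [0.15,0.033,0.07]
    - [0.16,0.033,0.088]
    - [0.16,0.033,0.088]
  turn: [0.008,0.008,0.008,0.008,0.008,0.008]

```text
time_s: 2.37
tcp_pos: [0.5008, -0.1833, 0.1241]
eef_rot: [179.6, 0.2, -66.3]
contact_force: [-0.7, -0.4, -0.6]
gripper_width: 0.0876
```

```bash
python3 - <<'E'
from go import *
go((.504,-.183,.007),psi=-66)
c=C("wrist");p,d=capture("wrist");cv2.imwrite('pics/w2.png',p);s=st()
hsv=cv2.cvtColor(p,cv2.COLOR_BGR2HSV).astype(int);m=(((hsv[...,0]<8)|(hsv[...,0]>172))&(hsv[...,1]>120)&(hsv[...,2]>80)).astype(np.uint8)
m[330:]=0
cn=max(cv2.findContours(m,0,1)[0],key=cv2.contourArea)[:,0];print(cn.min(0),cn.max(0))
q=plane(c,cn,.016);print(cv2.minAreaRect((q[:,:2]*1000).astype(np.float32)))
v,u=np.nonzero(m);P=dep(c,np.c_[u,v],d[v,u]);print(np.median(P,0))
E
```

```text
t 2.37 tcp [ 0.5008 -0.1833  0.1241] rot [179.65   0.2  -66.29] j [  0.9  12.8 -24.8  -0.1 -52.8  22.8] F [-0.7 -0.4 -0.6] w 0.0876
[ 0.001  -0.0031  0.1171] rows 2.8
turn -0.0051
t 2.42 tcp [ 0.5014 -0.1823  0.1261] rot [ 1.7973e+02  1.4000e-01 -6.6240e+01] j [  1.1  12.6 -24.8  -0.  -52.9  22.7] F [-0.2  1.  -0. ] w 0.0875
[227 160] [270 223]
((504.1716003417969, -184.05152893066406), (39.451663970947266, 61.48042297363281), 23.62520980834961)
[ 0.50353316 -0.18285441  0.01753045]
```

View pics/w2.png

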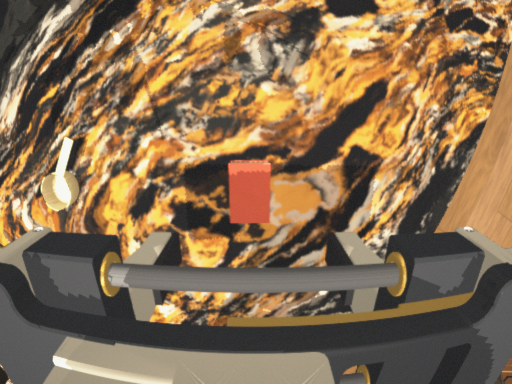

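Emit:
servo_tool:
  grip: [-1,-1,-1,-1,-1,-1]
  translation:
    - [0.002,-0.0025,0.035]
    - [0.002,-0.0025,0.07]
    - [0.002,-0.0025,0.1]
    - [0.002,-0.0025,0.115]
    - [0.002,-0.0025,0.119]
    - [0.002,-0.0025,0.119]
  turn: [0,0,0,0,0,0]

```text
time_s: 2.92
tcp_pos: [0.5062, -0.1811, 0.0096]
eef_rot: [179.9, 0.0, -66.0]
contact_force: [0.9, -0.1, 0.5]
gripper_width: 0.0875
```

```bash
python3 - <<'E'
from go import *
go((.504,-.1835,.006),psi=-66)
E
```

```text
t 2.92 tcp [ 0.5062 -0.1811  0.0096] rot [ 1.7994e+02  2.0000e-02 -6.5980e+01] j [  1.2  21.8 -31.2   0.  -37.1  22.8] F [ 0.9 -0.1  0.5] w 0.0875
[0.0013 0.003  0.0036] rows 0.1
turn 0.0004
```

Emit:
servo_tool:
  grip: [-1,-1,1,1,1,1,1,1,1,1]
  translation:
    - [0.001,0.003,0.003]
    - [0.001,0.003,0.003]
    - [0.001,0.003,0.003]
    - [0.001,0.003,0.003]
    - [0.001,0.003,0.003]
    - [0.001,0.003,0.003]
    - [0.001,0.003,0.003]
    - [0.001,0.003,0.003]
    - [0.001,0.003,0.003]
    - [0.001,0.003,0.003]
  turn: [0,0,0,0,0,0,0,0,0,0]
  newtons: 12

```text
time_s: 3.75
tcp_pos: [0.5038, -0.184, 0.0066]
eef_rot: [180.0, 0.0, -66.1]
contact_force: [-0.2, -0.2, 0.7]
gripper_width: 0.0397
```

```bash
python3 - <<'E'
from go import *
go((.504,-.1835,.14),(.5127,.0943,.14),psi=-66)
E
```

```text
t 3.75 tcp [ 0.5038 -0.184   0.0066] rot [179.99   0.   -66.05] j [  0.9  21.9 -31.5   0.  -36.6  23.1] F [-0.2 -0.2  0.7] w 0.0397
[-0.0004 -0.0004 -0.1334] rows 3.2
[-0.2507 -0.1211 -0.1334] rows 6.7
turn -0.0009
```

Emit:
servo_tool:
  grip: [1,1,1,1,1,1,1,1,1,1]
  translation:
    - [0,0,-0.02]
    - [0,0,-0.055]
    - [0,0,-0.095]
    - [-0.02,-0.01,-0.125]
    - [-0.055,-0.027,-0.133]
    - [-0.09,-0.044,-0.133]
    - [-0.125,-0.061,-0.133]
    - [-0.16,-0.078,-0.133]
    - [-0.195,-0.095,-0.133]
    - [-0.23,-0.111,-0.133]
  turn: [0,0,0,0,0,0,0,0,0,0]

```text
time_s: 4.58
tcp_pos: [0.5116, 0.0732, 0.1398]
eef_rot: [-180.0, 0.0, -66.1]
contact_force: [1.0, 0.0, 0.0]
gripper_width: 0.0391
```

```bash
python3 - <<'E'
from go import *
go((.5127,.0943,.14),psi=-66)
p,d=capture('wrist');cv2.imwrite('pics/w3.png',p)
E
```

```text
t 4.58 tcp [0.5116 0.0732 0.1398] rot [-1.7998e+02  1.0000e-02 -6.6050e+01] j [ 29.9  10.1 -26.   -0.  -53.9  -6. ] F [1. 0. 0.] w 0.0391
[-0.0189 -0.0096 -0.0002] rows 0.5
turn -0.0009
```

View pics/w3.png

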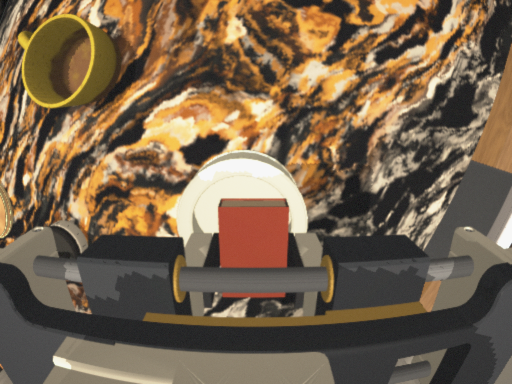

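The box is held at (253,245), and the canister is behind it with its rim visible. I'll refine the rim centre from this view's depth.

```bash
python3 - <<'E'
from go import *
from scipy.optimize import least_squares
c=C("wrist");p,d=capture('wrist');s=st()
v,u=np.mgrid[:240,:512];P=dep(c,np.c_[u.ravel(),v.ravel()],d[:240].ravel()).reshape(240,512,3)
m=((abs(P[...,2]-.058)<.006)&(np.hypot(P[...,0]-.513,P[...,1]-.094)<.075)).astype(np.uint8)
m[:,215:292]=0 if False else m[:,215:292]
print(m.sum(),np.median(P[m>0][:,2]))
q=P[m>0][:,:2];rr=np.hypot(*(q-[.5127,.0943]).T);print(np.percentile(rr,[1,5,50,95,99]))
# outer edge: outermost radius per angle
a=np.degrees(np.arctan2(q[:,1]-.0943,q[:,0]-.5127))
o=[];i=[]
for k in range(-180,180,6):
    z=q[(a>=k)&(a<k+6)];
    if len(z)>8:
        w=np.hypot(*(z-[.5127,.0943]).T);o.append(z[np.argsort(w)[-2]]);i.append(z[np.argsort(w)[1]]);print(k,len(z),round(w.min()*1e3),round(w.max()*1e3),end=" | ")
o=np.array(o)
f=least_squares(lambda x:np.hypot(o[:,0]-x[0],o[:,1]-x[1])-x[2],[.513,.094,.058],loss='soft_l1',f_scale=.001);print("\nouter",f.x,len(o),np.abs(f.fun).max())
i=np.array(i)
f=least_squares(lambda x:np.hypot(i[:,0]-x[0],i[:,1]-x[1])-.044,[.513,.094],loss='soft_l1',f_scale=.001);print("inner",f.x,f.fun.round(4))
E
```

```text
t 4.68 tcp [0.5125 0.0758 0.1399] rot [-1.7992e+02  1.0000e-02 -6.5780e+01] j [ 30.1  10.2 -25.9   0.  -53.8  -5.9] F [-0.1 -0.1 -0.6] w 0.0395
3611 0.058958684696049285
[0.04351117 0.04432678 0.05132414 0.05740218 0.05794096]
-174 29 44 53 | -168 98 43 58 | -162 97 43 58 | -156 92 43 58 | -150 96 43 58 | -144 99 43 58 | -138 100 43 58 | -132 107 43 58 | -126 103 43 58 | -120 101 43 58 | -114 108 43 58 | -108 110 43 58 | -102 114 43 58 | -96 116 43 58 | -90 114 43 58 | -84 116 44 58 | -78 118 44 58 | -72 122 44 58 | -66 105 44 58 | -60 109 44 57 | -54 110 43 58 | -48 108 44 58 | -42 108 44 58 | -36 104 44 58 | -30 104 44 58 | -24 103 44 58 | -18 101 44 59 | -12 101 44 58 | -6 96 44 58 | 0 98 44 58 | 6 89 44 58 | 12 94 44 58 | 18 88 44 58 | 24 91 44 58 | 30 88 44 59 | 36 64 44 58 | 
outer [0.51279859 0.09433936 0.05775721] 36 0.005222925316303993
inner [0.51296488 0.09468142] [-0.0001 -0.0003 -0.0002 -0.0002 -0.     -0.0003 -0.0001 -0.0001 -0.0002
  0.0001 -0.0001  0.     -0.0002  0.0001 -0.0002  0.0002  0.0002  0.0002
  0.0002  0.      0.0001  0.      0.     -0.     -0.     -0.     -0.0003
  0.0001 -0.0002 -0.0003  0.     -0.0002 -0.0003 -0.0002 -0.0001 -0.    ]
```

The wrist fit agrees to within about 1 mm: canister at (0.5128, 0.0945).

Emit:
servo_tool:
  grip: [1,1,1,1]
  translation:
    - [-0.017,-0.008,0.015]
    - [-0.017,-0.008,0.03]
    - [-0.017,-0.008,0.045]
    - [-0.017,-0.008,0.045]
  turn: [0,0,0,0]

```text
time_s: 5.02
tcp_pos: [0.5104, 0.0893, 0.0919]
eef_rot: [179.7, 0.0, -66.1]
contact_force: [-0.9, 0.1, -0.9]
gripper_width: 0.039
```

```bash
python3 - <<'E'
from go import *
go((.5128,.0945,.014),psi=-66)
E
```

```text
t 5.02 tcp [0.5104 0.0893 0.0919] rot [ 1.7971e+02  1.0000e-02 -6.6060e+01] j [ 31.6  13.6 -28.9  -0.1 -47.8  -7.6] F [-0.9  0.1 -0.9] w 0.039
[-0.0038 -0.0044  0.0779] rows 1.9
turn -0.0011
```

Emit:
servo_tool:
  grip: [1,1,1,1]
  translation:
    - [-0.004,-0.004,0.005]
    - [-0.004,-0.004,0.01]
    - [-0.004,-0.004,0.01]
    - [-0.004,-0.004,0.01]
  turn: [0,0,0,0]

```text
time_s: 5.35
tcp_pos: [0.5146, 0.0952, 0.0849]
eef_rot: [-180.0, -0.0, -66.1]
contact_force: [-1.2, 0.4, 0.2]
gripper_width: 0.0393
```

```bash
python3 - <<'E'
from go import *
go((.5128,.0945,.014),psi=-66)
E
```

```text
t 5.35 tcp [0.5146 0.0952 0.0849] rot [-179.99   -0.    -66.06] j [ 32.   14.4 -29.    0.  -46.6  -8.1] F [-1.2  0.4  0.2] w 0.0393
[-0.      0.0019  0.0709] rows 1.7
turn -0.0011
```

Emit:
servo_tool:
  grip: [1,1,1,1,1,1,1,1]
  translation:
    - [0,0.0015,0]
    - [0,0.0015,0.015]
    - [0,0.0015,0.03]
    - [0,0.0015,0.042]
    - [0,0.0015,0.054]
    - [0,0.0015,0.063]
    - [0,0.0015,0.069]
    - [0,0.0015,0.069]
  turn: [0,0,0,0,0,0,0,0]

```text
time_s: 6.02
tcp_pos: [0.5125, 0.0944, 0.0148]
eef_rot: [179.9, -0.0, -66.1]
contact_force: [-0.3, -0.7, -0.1]
gripper_width: 0.039
```

```bash
python3 - <<'E'
from go import *
go((.5128,.0945,.014),psi=-66)
E
```

```text
t 6.02 tcp [0.5125 0.0944 0.0148] rot [ 1.7991e+02 -1.0000e-02 -6.6070e+01] j [ 32.   20.1 -33.   -0.  -37.   -8.1] F [-0.3 -0.7 -0.1] w 0.039
[ 0.     -0.0003  0.0008] rows 0.0
turn -0.0011
```

Emit:
servo_tool:
  grip: [1,0.09,0.06,0.04,0.04,0.04,0.04]
  translation:
    - [0,0,0.002]
    - [0,0,0.002]
    - [0,0,0.002]
    - [0,0,0.002]
    - [0,0,0.002]
    - [0,0,0.002]
    - [0,0,0.002]
  turn: [0,0,0,0,0,0,0]

```text
time_s: 6.6
tcp_pos: [0.5132, 0.0948, 0.0139]
eef_rot: [-180.0, 0.0, -66.0]
contact_force: [0.8, -0.2, 0.6]
gripper_width: 0.042
```

Emit:
servo_tool:
  grip: [0.04,0.04,0.04,0.04,0.04]
  translation:
    - [0,0,-0.01]
    - [0,0,-0.03]
    - [0,0,-0.06]
    - [0,0,-0.09]
    - [0,0,-0.12]
  turn: [0,0,0,0,0]

```text
time_s: 7.02
tcp_pos: [0.5127, 0.0945, 0.1357]
eef_rot: [180.0, -0.0, -66.0]
contact_force: [1.3, 0.3, 0.4]
gripper_width: 0.0423
```

```bash
python3 - <<'E'
from go import *
go((.481,.3085,.13),psi=-31.1)
p,d=capture('wrist');cv2.imwrite('pics/w4.png',p)
E
```

```text
t 7.02 tcp [0.5127 0.0945 0.1357] rot [ 1.7999e+02 -1.0000e-02 -6.6040e+01] j [ 32.   10.8 -25.8   0.  -53.5  -8.1] F [1.3 0.3 0.4] w 0.0423
[-0.2085 -0.0579  0.0057] rows 5.2
turn -0.6099
```

View pics/w4.png

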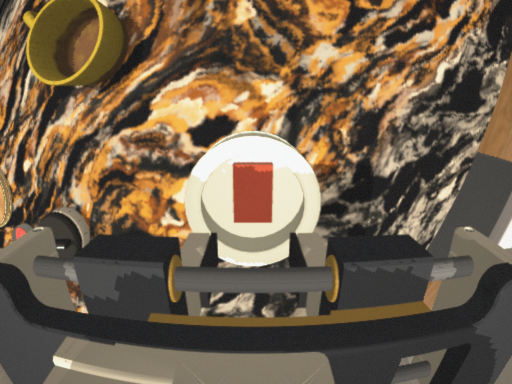

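The box lies flat and centred in the canister at (252,192). Next, the cap.

Emit:
servo_tool:
  grip: [0.04,-0.5,-1,-1,-1,-1,-1,-1,-1]
  translation:
    - [-0.026,-0.007,0]
    - [-0.052,-0.014,0]
    - [-0.078,-0.021,0]
    - [-0.104,-0.028,0]
    - [-0.13,-0.036,0]
    - [-0.156,-0.043,0]
    - [-0.182,-0.05,0]
    - [-0.208,-0.058,0]
    - [-0.208,-0.058,0]
  turn: [-0.076,-0.152,-0.228,-0.305,-0.381,-0.457,-0.533,-0.61,-0.61]

```text
time_s: 7.82
tcp_pos: [0.4817, 0.3125, 0.1344]
eef_rot: [-179.9, -0.0, -30.7]
contact_force: [0.6, -0.5, 0.7]
gripper_width: 0.0861
```

```bash
python3 - <<'E'
from go import *
go((.481,.3085,.13),psi=-31.1)
c=C("wrist");p,d=capture('wrist');cv2.imwrite('pics/w5.png',p)
v,u=np.mgrid[:384,:512];P=dep(c,np.c_[u.ravel(),v.ravel()],d.ravel()).reshape(384,512,3)
near=np.hypot(P[...,0]-.481,P[...,1]-.3085)<.065
m=((P[...,2]>.044)&(P[...,2]<.056)&near).astype(np.uint8)
l,lab,st_,ce=cv2.connectedComponentsWithStats(m)
for i in range(1,l):
    if st_[i,4]>10:print("tab",st_[i,4],ce[i],P[lab==i].mean(0))
m=(abs(P[...,2]-.025)<.006)&near
q=P[m][:,:2];print(m.sum(),np.median(P[m][:,2]));ce,rad=cv2.minEnclosingCircle((q*1000).astype(np.float32));print(ce,rad)
E
```

```text
t 7.82 tcp [0.4817 0.3125 0.1344] rot [-1.7989e+02 -4.0000e-02 -3.0660e+01] j [ 52.5  15.5 -19.5   0.  -54.8   6.8] F [ 0.6 -0.5  0.7] w 0.0861
[0.0015 0.0038 0.0044] rows 0.1
turn 0.0077
tab 217 [226.52073733 200.14285714] [0.49514099 0.33062597 0.05140304]
tab 227 [288.21145374 201.53303965] [0.46702739 0.28582663 0.05123521]
8772 0.026004123395770906
(480.0665283203125, 308.75982666015625) 53.15217208862305
```

View pics/w5.png

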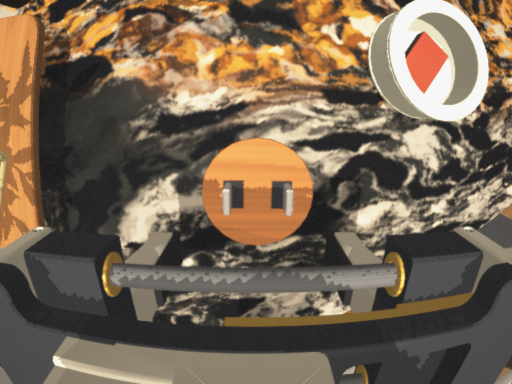

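The wrist view agrees: tabs at (227,200) and (288,202), with their midpoint at (0.481, 0.308) and the line at about 58°. I'll descend, stopping just above first.

Emit:
servo_tool:
  grip: [-1,-1,-1,-1,-1]
  translation:
    - [0.0015,0.004,0.02]
    - [0.0015,0.004,0.045]
    - [0.0015,0.004,0.065]
    - [0.0015,0.004,0.07]
    - [0.0015,0.004,0.07]
  turn: [0.018,0.018,0.018,0.018,0.018]

```text
time_s: 8.28
tcp_pos: [0.4802, 0.3028, 0.0626]
eef_rot: [179.8, 0.0, -32.2]
contact_force: [0.1, 1.0, 0.3]
gripper_width: 0.0877
```

```bash
python3 - <<'E'
from go import *
go((.4809,.3083,.029),psi=-31.7)
E
```

```text
t 8.28 tcp [0.4802 0.3028 0.0626] rot [ 1.7982e+02  2.0000e-02 -3.2190e+01] j [ 52.   19.8 -24.5  -0.  -45.8   5.8] F [0.1 1.  0.3] w 0.0877
[-0.0023 -0.0051  0.0336] rows 0.8
turn -0.0086
```

Emit:
servo_tool:
  grip: [-1,-1,-1]
  translation:
    - [-0.0015,-0.004,0]
    - [-0.0015,-0.004,0]
    - [-0.0015,-0.004,0]
  turn: [-0.008,-0.008,-0.008]

```text
time_s: 8.53
tcp_pos: [0.4824, 0.3092, 0.0651]
eef_rot: [-179.9, -0.0, -31.7]
contact_force: [-0.1, 0.1, 1.2]
gripper_width: 0.0877
```

```bash
python3 - <<'E'
from go import *
go((.4809,.3083,.029),psi=-31.7)
E
```

```text
t 8.53 tcp [0.4824 0.3092 0.0651] rot [-1.7987e+02 -3.0000e-02 -3.1660e+01] j [ 52.2  19.9 -24.    0.  -46.    6.1] F [-0.1  0.1  1.2] w 0.0877
[-0.0008  0.0016  0.0361] rows 0.9
turn 0.0007
```

Emit:
servo_tool:
  grip: [-1,-1,-1,-1,-1]
  translation:
    - [-0.0005,0.001,0.012]
    - [-0.0005,0.001,0.024]
    - [-0.0005,0.001,0.033]
    - [-0.0005,0.001,0.035]
    - [-0.0005,0.001,0.035]
  turn: [0,0,0,0,0]

```text
time_s: 8.95
tcp_pos: [0.4806, 0.3076, 0.0284]
eef_rot: [180.0, 0.0, -31.7]
contact_force: [-1.2, -0.0, 0.3]
gripper_width: 0.0871
```

```bash
python3 - <<'E'
from go import *
go((.4809,.3083,.029),psi=-31.7)
E
```

```text
t 8.95 tcp [0.4806 0.3076 0.0284] rot [179.95   0.   -31.67] j [ 52.3  22.6 -26.    0.  -41.4   6.1] F [-1.2 -0.   0.3] w 0.0871
[-0.0001 -0.0007 -0.0006] rows 0.0
turn 0.0005
```

Emit:
servo_tool:
  grip: [1,1,1,1,1,1,1,1,1,1]
  translation:
    - [0,0,0]
    - [0,0,0]
    - [0,0,0]
    - [0,0,0]
    - [0,0,0]
    - [0,0,0]
    - [0,0,0]
    - [0,0,0]
    - [0,0,0]
    - [0,0,0]
  turn: [0,0,0,0,0,0,0,0,0,0]
  newtons: 25

```text
time_s: 9.78
tcp_pos: [0.4811, 0.3082, 0.0294]
eef_rot: [-179.9, -0.0, -31.6]
contact_force: [-2.0, 0.3, 6.8]
gripper_width: 0.0422
```

Emit:
servo_tool:
  grip: [1,1,1,1,1]
  translation:
    - [0,0,-0.015]
    - [0,0,-0.04]
    - [0,0,-0.08]
    - [0,0,-0.1]
    - [0,0,-0.1]
  turn: [0,0,0,0,0]

```text
time_s: 10.2
tcp_pos: [0.4827, 0.3096, 0.1336]
eef_rot: [-179.6, -0.1, -31.6]
contact_force: [0.5, 0.7, -2.0]
gripper_width: 0.0423
```

```bash
python3 - <<'E'
from go import *
go((.5128,.0945,.15),psi=-31.7)
c=C("wrist");p,d=capture('wrist');cv2.imwrite('pics/w6.png',p)
p,d=capture('scene');cv2.imwrite('pics/s6.png',cv2.resize(p[100:260,80:280],None,fx=4,fy=3.75,interpolation=cv2.INTER_CUBIC)[:600])
E
```

```text
t 10.2 tcp [0.4827 0.3096 0.1336] rot [-1.7958e+02 -1.1000e-01 -3.1630e+01] j [ 52.3  15.3 -20.    0.1 -54.3   6.1] F [ 0.5  0.7 -2. ] w 0.0423
[ 0.1384  0.1674 -0.0164] rows 5.2
turn 0.0012
```

View pics/w6.png

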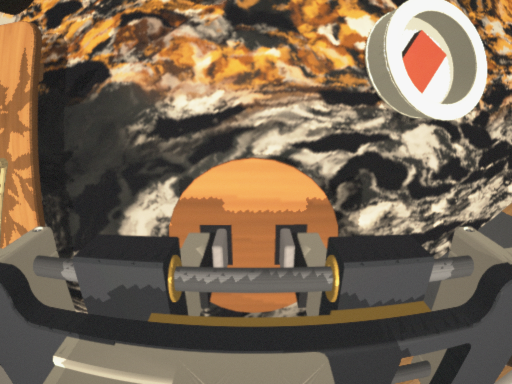

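View pics/s6.png

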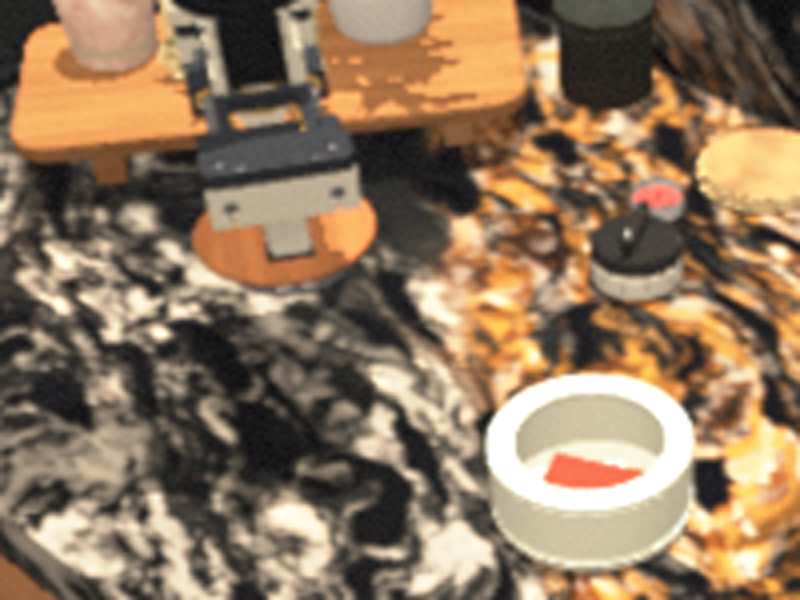

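The cap is lifted and level, with the tabs pinched to a 42 mm reading. I'll carry it over the canister.

Emit:
servo_tool:
  grip: [1,1,1,1,1,1,1,1,1]
  translation:
    - [0.015,0.018,-0.008]
    - [0.033,0.04,-0.015]
    - [0.053,0.063,-0.015]
    - [0.073,0.087,-0.015]
    - [0.093,0.111,-0.015]
    - [0.113,0.136,-0.015]
    - [0.13,0.157,-0.015]
    - [0.138,0.167,-0.015]
    - [0.138,0.167,-0.015]
  turn: [0,0,0,0,0,0,0,0,0]

```text
time_s: 11.05
tcp_pos: [0.5094, 0.0905, 0.1421]
eef_rot: [179.8, 0.1, -31.8]
contact_force: [0.1, 1.0, -1.7]
gripper_width: 0.0425
```

Emit:
servo_tool:
  grip: [1,1,1]
  translation:
    - [0,0,0.01]
    - [0,0,0.02]
    - [0,0,0.02]
  turn: [0,0,0]

```text
time_s: 11.3
tcp_pos: [0.5088, 0.0934, 0.1206]
eef_rot: [179.8, 0.2, -31.7]
contact_force: [-0.1, 0.2, -2.0]
gripper_width: 0.0422
```

```bash
python3 - <<'E'
from go import *
from scipy.optimize import least_squares
go((.5128,.0945,.1),psi=-31.7)
c=C("wrist");p,d=capture('wrist');cv2.imwrite('pics/w7.png',p);s=st();t=s["tcp_pos"]
v,u=np.mgrid[:384,:512];P=dep(c,np.c_[u.ravel(),v.ravel()],d.ravel()).reshape(384,512,3)
hsv=cv2.cvtColor(p,cv2.COLOR_BGR2HSV).astype(int)
m=(hsv[...,0]>4)&(hsv[...,0]<18)&(hsv[...,1]>110)&(np.hypot(P[...,0]-t[0],P[...,1]-t[1])<.062)&(abs(P[...,2]-t[2])<.02)
q=P[m];A=np.c_[q[:,:2]-t[:2],np.ones(len(q))];k=np.linalg.lstsq(A,q[:,2],rcond=None)[0];print("disc plane",k,"z rel tcp",k[2]-t[2],len(q))
a=np.arctan2(q[:,1]-t[1],q[:,0]-t[0]);o=[]
for b in np.arange(-np.pi,np.pi,.1):
    z=q[(a>=b)&(a<b+.1)]
    w=np.hypot(z[:,0]-t[0],z[:,1]-t[1])
    if len(z)>8 and w.max()>.047:o.append(z[np.argsort(w)[-2],:2])
o=np.array(o);f=least_squares(lambda x:np.hypot(*(o-x).T)-.053,t[:2],loss='soft_l1',f_scale=.001);print("disc centre",f.x,"rel tcp",f.x-t[:2],len(o),f.fun.round(4))
# canister rim, mouth
m=(abs(P[...,2]-.058)<.006)&(np.hypot(P[...,0]-.513,P[...,1]-.094)<.075)
q=P[m];a=np.arctan2(q[:,1]-.0945,q[:,0]-.5128);o=[]
for b in np.arange(-np.pi,np.pi,.1):
    z=q[(a>=b)&(a<b+.1)];w=np.hypot(z[:,0]-.5128,z[:,1]-.0945)
    if len(z)>8:o.append(z[np.argsort(w)[-2],:2])
o=np.array(o)
if len(o)>8:
    f=least_squares(lambda x:np.hypot(*(o-x).T)-.058,[.513,.0945],loss='soft_l1',f_scale=.001);print("can",f.x,len(o))
p,d=capture('scene');cv2.imwrite('pics/s7.png',cv2.resize(p[130:270,150:310],None,fx=5,fy=4.2,interpolation=cv2.INTER_CUBIC))
E
```

```text
t 11.3 tcp [0.5088 0.0934 0.1206] rot [ 1.798e+02  1.600e-01 -3.166e+01] j [ 32.1  11.5 -27.1  -0.1 -51.6  26.3] F [-0.1  0.2 -2. ] w 0.0422
[ 0.0029 -0.003   0.0206] rows 0.5
turn 0.0007
t 11.35 tcp [0.5092 0.0936 0.1216] rot [ 1.7982e+02  1.2000e-01 -3.1620e+01] j [ 32.1  11.5 -27.   -0.  -51.7  26.3] F [ 0.3  1.1 -0.3] w 0.0425
disc plane [-0.0052602  -0.00179927  0.11708894] z rel tcp -0.004470443673146918 12466
disc centre [0.50735424 0.09376345] rel tcp [-0.00187092  0.00019284] 44 [-0.0013 -0.0011 -0.0008 -0.0004 -0.0008 -0.0002 -0.0005 -0.0003 -0.0005
 -0.0009 -0.0005 -0.0005 -0.0003 -0.0002 -0.0002 -0.0005  0.0001 -0.0001
 -0.0005 -0.0005 -0.0003 -0.0002 -0.0006 -0.0007 -0.0008 -0.0009 -0.0007
 -0.0004 -0.0004 -0.0008 -0.0003 -0.0008 -0.0013 -0.0007 -0.0009 -0.0008
 -0.001  -0.0011 -0.0004 -0.001  -0.0013 -0.0012 -0.0004 -0.0004]
can [0.5127102  0.09461878] 27
```

View pics/w7.png

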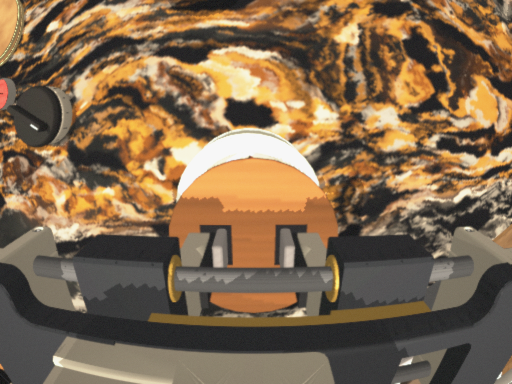

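View pics/s7.png

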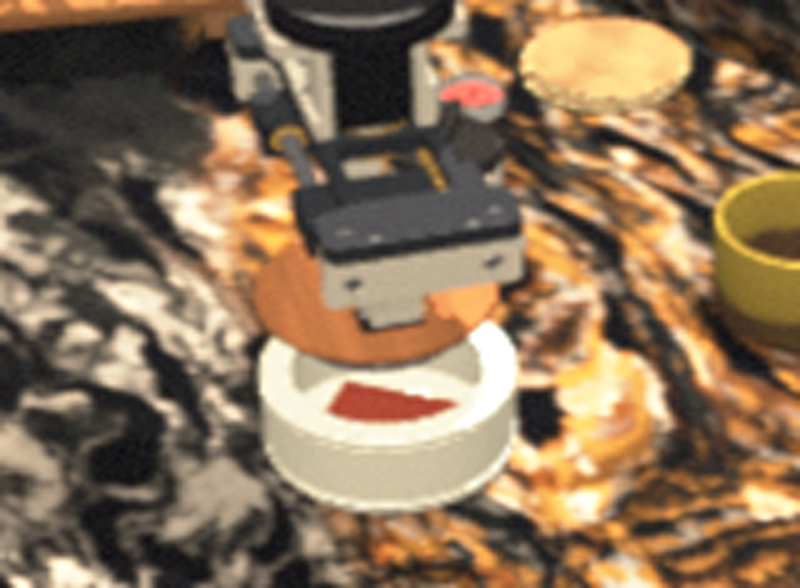

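Cap centre sits within about 1 mm of the TCP, and the canister is unchanged. I'll line up at a safe height and settle.

Emit:
servo_tool:
  grip: [1,1,1,1,1]
  translation:
    - [0.0033,-0.0032,0.01]
    - [0.0033,-0.0032,0.02]
    - [0.0033,-0.0032,0.02]
    - [0.0033,-0.0032,0.02]
    - [0.0033,-0.0032,0.02]
  turn: [0,0,0,0,0]

```text
time_s: 11.82
tcp_pos: [0.515, 0.0942, 0.1035]
eef_rot: [180.0, 0.0, -31.7]
contact_force: [-0.4, -0.1, -1.7]
gripper_width: 0.042
```

```bash
python3 - <<'E'
from go import *
import time
go((.5136,.0946,.066),psi=-31.7)
E
```

```text
t 11.82 tcp [0.515  0.0942 0.1035] rot [ 1.7997e+02  1.0000e-02 -3.1670e+01] j [ 31.9  13.1 -27.7   0.  -49.2  26.5] F [-0.4 -0.1 -1.7] w 0.042
[-0.0014  0.0004  0.0375] rows 0.9
turn 0.0006
```

Emit:
servo_tool:
  grip: [1,1,1,1,1,1,1,1]
  translation:
    - [-0.001,0.0004,0.002]
    - [-0.001,0.0004,0.006]
    - [-0.001,0.0004,0.011]
    - [-0.001,0.0004,0.016]
    - [-0.001,0.0004,0.021]
    - [-0.001,0.0004,0.026]
    - [-0.001,0.0004,0.029]
    - [-0.001,0.0004,0.029]
  turn: [0,0,0,0,0,0,0,0]

```text
time_s: 12.48
tcp_pos: [0.5134, 0.0941, 0.0737]
eef_rot: [179.9, 0.0, -31.7]
contact_force: [-0.2, -0.4, -0.7]
gripper_width: 0.0423
```

```bash
python3 - <<'E'
from go import *
go((.5136,.0946,.066),psi=-31.7)
p,d=capture('scene');cv2.imwrite('pics/s8.png',cv2.resize(p[130:270,150:310],None,fx=5,fy=4.2,interpolation=cv2.INTER_CUBIC))
E
```

```text
t 12.48 tcp [0.5134 0.0941 0.0737] rot [ 1.7992e+02  5.0000e-02 -3.1680e+01] j [ 31.9  15.2 -29.7  -0.  -45.1  26.4] F [-0.2 -0.4 -0.7] w 0.0423
[-0.0001 -0.0005  0.0077] rows 0.2
turn 0.0003
```

View pics/s8.png

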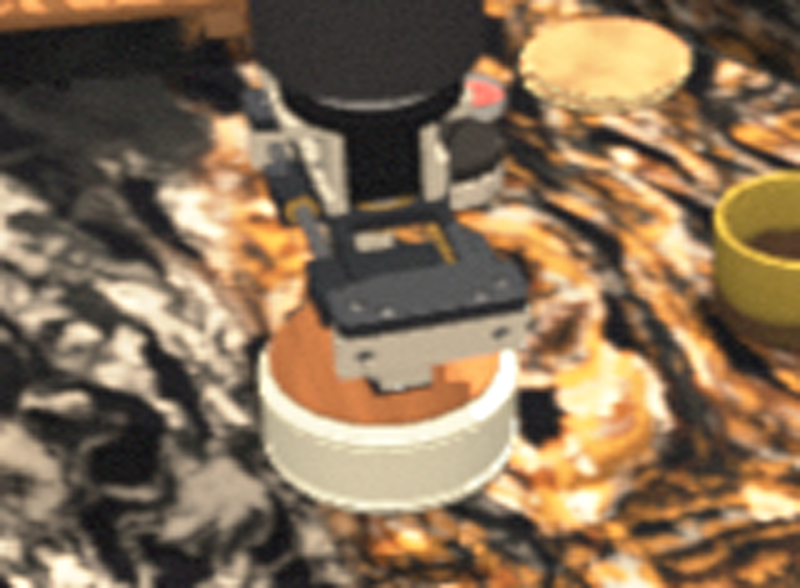

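The plug has passed the mouth without contact, and the disc is centred about 6 mm above the rim. Now for the last few millimetres down.

Emit:
servo_tool:
  grip: [1,1,1,1,1]
  translation:
    - [0,0,0.002]
    - [0,0,0.004]
    - [0,0,0.006]
    - [0,0,0.007]
    - [0,0,0.007]
  turn: [0,0,0,0,0]

```text
time_s: 12.95
tcp_pos: [0.5139, 0.0943, 0.0676]
eef_rot: [180.0, 0.0, -31.7]
contact_force: [-1.1, 0.9, -1.2]
gripper_width: 0.0424
```

Emit:
servo_tool:
  grip: [1,1,1,1]
  translation:
    - [0,0,0.001]
    - [0,0,0.0015]
    - [0,0,0.002]
    - [0,0,0.002]
  turn: [0,0,0,0]

```text
time_s: 13.28
tcp_pos: [0.5141, 0.0944, 0.0673]
eef_rot: [-180.0, -0.0, -31.6]
contact_force: [-6.9, 0.0, 15.6]
gripper_width: 0.0425
```

Contact is 15.6 N at the expected seated height, so I'll let the tabs spring out.

Emit:
servo_tool:
  grip: [0.2,-0.2,-0.6,-1,-1,-1,-1,-1]
  translation:
    - [0,0,0]
    - [0,0,0]
    - [0,0,0]
    - [0,0,0]
    - [0,0,0]
    - [0,0,-0.001]
    - [0,0,-0.001]
    - [0,0,-0.001]
  turn: [0,0,0,0,0,0,0,0]

```text
time_s: 13.95
tcp_pos: [0.5139, 0.0944, 0.0666]
eef_rot: [180.0, 0.0, -31.7]
contact_force: [-0.7, 0.0, 0.4]
gripper_width: 0.0833
```

Emit:
servo_tool:
  grip: [-1,-1,-1,-1,-1,-1,-1]
  translation:
    - [0,0,-0.02]
    - [0,0,-0.05]
    - [0,0,-0.08]
    - [-0.02,0,-0.1]
    - [-0.05,0,-0.12]
    - [-0.08,0,-0.13]
    - [-0.08,0,-0.13]
  turn: [0,0,0,0,0,0,0]

```text
time_s: 14.53
tcp_pos: [0.4441, 0.1381, 0.1993]
eef_rot: [-179.7, -0.1, -31.6]
contact_force: [0.4, -0.0, -0.2]
gripper_width: 0.0874
```

```bash
python3 - <<'E'
from go import *
st()
c=C("wrist");p,d=capture('wrist');cv2.imwrite('pics/w9.png',p)
v,u=np.mgrid[:384,:512];P=dep(c,np.c_[u.ravel(),v.ravel()],d.ravel()).reshape(384,512,3)
near=np.hypot(P[...,0]-.513,P[...,1]-.0945)<.05
m=((P[...,2]>.078)&(P[...,2]<.1)&near).astype(np.uint8)
l,lab,s_,ce=cv2.connectedComponentsWithStats(m);t=[]
for i in range(1,l):
    if s_[i,4]>15:
        z=P[lab==i];print("tab",s_[i,4],ce[i],z.mean(0));t.append(z)
hsv=cv2.cvtColor(p,cv2.COLOR_BGR2HSV).astype(int)
m=(hsv[...,0]>4)&(hsv[...,0]<18)&(hsv[...,1]>110)&near&(P[...,2]>.05)&(P[...,2]<.075)
q=P[m];k=np.linalg.lstsq(np.c_[q[:,:2]-[.513,.0945],np.ones(len(q))],q[:,2],rcond=None)[0];print("disc plane",k,len(q))
if len(t)==2:
    a=t[0][:,:2].mean(0);b=t[1][:,:2].mean(0);e=(b-a)/np.linalg.norm(b-a);A=np.r_[t[0],t[1]][:,:2]@e
    print("mean gap",np.linalg.norm(b-a),"outer",np.percentile(A,98)-np.percentile(A,2),"mid",(a+b)/2)
p,d=capture('scene');cv2.imwrite('pics/s9.png',cv2.resize(p[130:270,150:310],None,fx=5,fy=4.2,interpolation=cv2.INTER_CUBIC))
p,d=capture('top');cv2.imwrite('pics/t9.png',p)
E
```

```text
t 14.53 tcp [0.4441 0.1381 0.1993] rot [-1.7974e+02 -5.0000e-02 -3.1590e+01] j [ 41.6   1.5 -27.3  -0.  -61.   16.8] F [ 0.4 -0.  -0.2] w 0.0874
tab 200 [224.465 107.375] [0.52633071 0.11763558 0.08905275]
tab 200 [284.145 106.22 ] [0.49924666 0.07159147 0.08915698]
disc plane [0.00060497 0.00031431 0.06399574] 2384
mean gap 0.05341915950788273 outer 0.0605640296259618 mid [0.51278869 0.09461353]
```

View pics/w9.png

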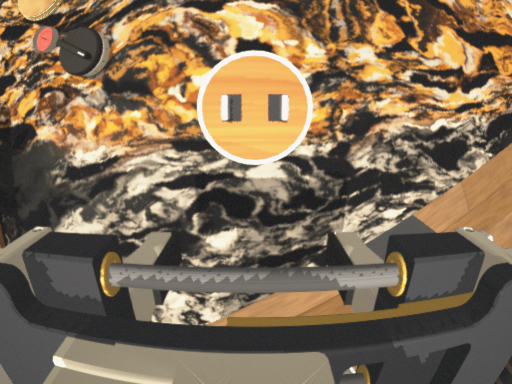

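View pics/s9.png

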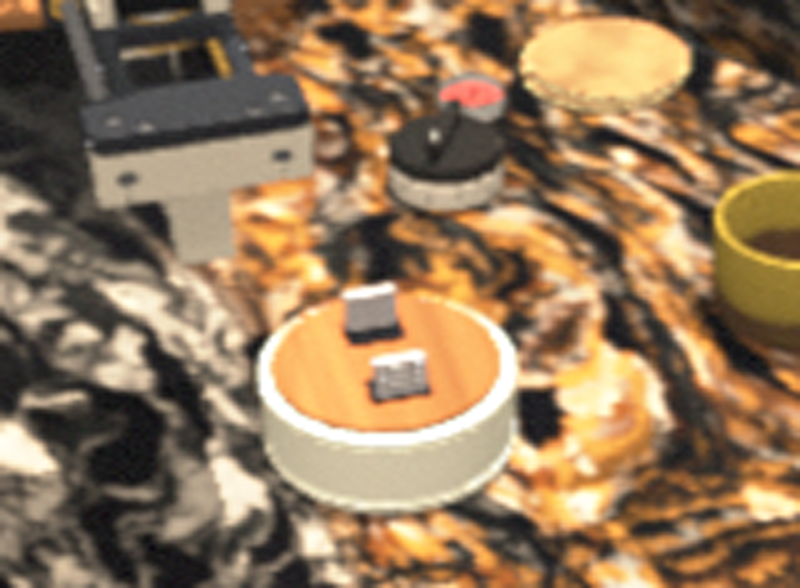

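View pics/t9.png

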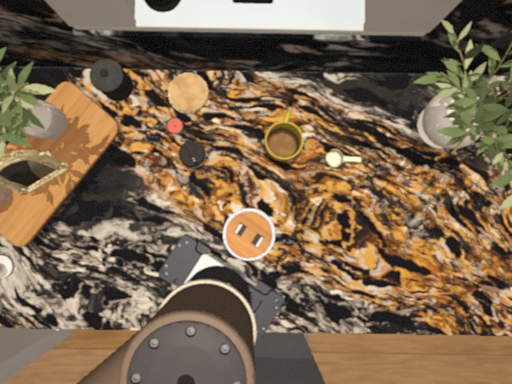

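The cap is level with the disc top at 64 mm (63 expected), and the tab tops are at 89 mm, as they should be. The tabs are 60 mm apart again. The bystanders haven't moved and the arm is clear, so I'm handing in.

```bash
python3 - <<'E'
from plant import order
print(order.close_job())
E
```

```text
the job is handed in; nothing more can be done
None
```

The match box is lying flat inside the canister and the cap is on with its tabs sprung out. I handed the job in at about 14.7 s on the robot's clock, with the arm clear of everything.

- **Match box:** gripped across its 38 mm side, set down about 1 mm above the canister floor and released. The wrist picture then showed it flat and centred.
- **Cap:** pinched fully, lowered through the mouth without touching, and pressed onto the rim with about 16 N. The canister did not shift.
- **Last checks:**
  - The disc is level, with its top at 64 mm (63 expected).
  - The tab tops are at 89 mm (89 expected).
  - The tabs' outer faces are 60.5 mm apart (60 at rest, 44 pinched).
  - The cap is centred on the canister to within 1 mm.
  - The mug, timer and scoop look unmoved in the top view.
- **Not checked:** the latches under the rim can't be seen, so that they caught is inferred from the tab spacing and seating height. I did not do a pull test.
- **Disagreement:** my first colour masks missed most of the match box and were redone. After that the three cameras agreed to about 2–3 mm, and I used the averaged or wrist-camera values.

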